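Fit the tube disc on the mixer and set its speed

TASK

Fit the larger disc, the one with the four big tube holes, onto the upright shaft of the tube mixer, hub upwards, and push it down past the sprung balls until it clicks and sits fully home on the shoulder. Then turn the sunken speed knob clockwise until its pointer lines up with the long mark on the panel, and let go. Leave the six-hole disc, the jar and the steel bowl where they are.

Things in the scene. Friction and masses are not known exactly. Their poses are not given: they have to be found in the camera images.
- tube_disc_mid (a point): Four-hole tube disc: pale blue, 114 mm across, 5 mm thick, four 18 mm holes; on its middle an upright round aluminium hub, 34 mm in diameter, 40 mm tall in all (lowest 5 mm inside the disc), 15 mm bore right through. 0.10 to 0.19 kg. Lies flat on the counter, hub up, any yaw. This point: on the bore's axis, 20 mm above the underside; z up along the bore.
- spare_disc_mid (a point): Six-hole disc for another machine: pale blue too but smaller, 92 mm across, 5 mm thick, six 12 mm holes, a slimmer 26 mm hub, 40 mm tall, and a 9 mm bore that does not fit this shaft. Point on its axis, 20 mm above its underside. The two discs swap places at random. To be left alone.
- mixer: Tube mixer: a fixed grey box 170 x 290 x 60 mm (x, y, z) with a flat top panel; the shaft rises near one end (+y), the sunken knob lies near the other (-y), 150 mm apart. Origin at the centre of its underside; z up, y along its length from knob to shaft, x across it.
- shaft_seat (a point): Centre of the shoulder on which the disc's underside must rest: top of the dark steel boss, 44 mm across, 12 mm above the panel, at the foot of the upright steel shaft. The shaft is 12 mm in diameter and rises 59 mm above this point, its top 10 mm tapering to 5 mm. Axes as mixer.
- ball_level (a point): On the shaft's axis, 45 mm above the shoulder: two sprung balls stick out 3.5 mm on opposite sides (along y). The hub meets them with its underside 49 mm above the shoulder and needs about 8 to 14 N down to force them in; it slides on with 1 to 3 N drag, then they spring out over the hub's top and snap it down the last 5 mm to the shoulder. The disc's own weight does not pass them.
- knob_axis (a point): On the speed knob's axis, at the height of the panel. The knob stands in a round well 80 mm across, 22 mm deep: a black bar grip 32 mm long, 14 mm wide, its top 2 mm below the panel, with upright sides down to a skirt (36 mm across, 3 mm thick) on the well's floor. A narrow 8 mm nose and a white line show the pointer end. Axes as mixer; they do not turn with the knob.
- long_mark (a point): Middle of the long white mark on the panel, 20 mm long and 4 mm wide, pointing at the knob, 53 mm from its axis in the mixer's +x. Small round dots mark other settings.
- speed_knob (a joint): Turn of the knob in rad, growing clockwise seen from above, 0 (left stop) to 2.6 (right stop). At q the pointer lies 1.6 - q rad counter-clockwise from the x axis of knob_axis, so it meets the long mark at 1.6. Starts between 0.2 and 0.8; stays where it is left (friction about 0.05 N m).
- jar: Small lidded jar, 44 mm across, 55 mm tall, standing on the counter between the mixer and the two discs. Origin at the centre of its underside. To be left alone.
- steel_bowl: Open steel bowl, 100 mm across, 45 mm tall, on the counter to the right. Origin at the centre of its underside. To be left alone.
Mind the look-alikes: they are no part of the job. What is shaped like the part that bears tube_disc_mid but orange is not meant.

How it is judged:
By the outcome, as a careful person would: the job done as asked, in the order asked, and still so for the second after the job is handed in, with the robot touching nothing.
It also fails if it takes over 72 s, if anything falls off the work surface, if the arm or the gripper's body presses on something with over 40 N, if the wrist force passes 120 N, or if a joint passes its speed limit or range.

ROBOT

A 6-joint arm with a two-finger parallel gripper is mounted at the origin on the work surface. World frame = base frame: x ahead of the robot, y to its left, z up, the work surface at z = 0. Lengths are in m, angles in rad, forces in N, time in s.
With the tool pointing down it reaches from about 0.35 to 0.85 m from the base axis. Payload 8.1 kg.
Tool frame: the origin (TCP) lies at the very end of the fingers, on their centre line; the grasp point (between the pads) lies robot.hold_point_z behind it (robot.hold_point_z is the distance from the TCP to the grasp point, in m); z points along the fingers, y is the direction in which the jaws open and shut (so a half turn about z gives the same grasp; the last joint's range is limited). The gripper opens to 93 mm and grips with 3 to 60 N. Pads are 15 mm wide; open, the fingers measure 128 mm over their backs; the gripper's body (75 mm by 188 mm) begins 65 mm behind the grasp point.
Start: joints at [1.062, 0.13, 1.488, -0, 1.523, -0.085], TCP at [0.247, 0.547, 0.185] pointing down, gripper open.
Joint ranges: [-2.96, 2.96], [-0.89, 2.26], [0.02, 2.5], [-1.34, 4.48], [0, 2.73], [-2.66, 2.66]. Speed limits (rad/s): [2.39, 2.39, 2.79, 3.14, 3.14, 3.14].

INTERFACE

Orientations are given as a rotation vector (axis times angle).
In Python, from plant import robot, cams gives the robot as it stands. The module is installed in compiled form; this text tells all that it offers.
- The arm moves only by the tool step_arm, never from a script. Its argument "deltas" is a list of rows, each an object with "offset": the shift along the tool's x, y, z in cm, a list of three; "roll": the turn about the tool's z in rad. In form: [{"offset": [x, y, z], "roll": roll}, ...]. A call has 1 to 12 rows; each row shifts and turns the commanded pose from where the row before left it, along the tool's axes as they then stand; what a row does not reach is not made up. A row lasts 1/8 s, in which the tool goes at most 62.5 mm and 10.7 degrees, less where a joint would pass 70% of its speed; a pose out of reach is approached as far as the arm can. A call with a gripper value outside its range is refused whole. "fingers" is the finger opening in cm, from 0 to 9.3, set as the call begins (left out, the last holds). The fingers move at their own pace and stop on an object; "grip_force" is the grip in N (left out, the last holds). Time passes only in rows, so rows that do not move let the fingers close. It gives the time, the measured TCP pose, the force and the opening at its end, in the units of the state.
- robot.read_state(): the state, without advancing time (a new reading comes with each control period).
- cams.read_camera(name): name is "scene" or "top" or "wrist"; returns a dict with "pixels" (400x640x3 uint8, red, green, blue), "fx", "fy", "cx", "cy" (pixels), "extrinsics" (4x4, takes a point from world to camera coordinates). Camera axes: x right, y down, z forward; pixel columns grow to the right and rows downward; lengths in m; the calibration is good to about 2 mm. A picture is of the moment at which its call begins. There is no depth.
- robot.close_job(): hands the job in, once; it reports no verdict.
Trained networks look in a picture, given as the dict that the camera call returned (one of the last four; its "shot" number tells which), for a name from the list of things; names that differ only in an ending like _2 or _b are one class to them, and where a whole thing is asked for, a point or a joint stands for the part that bears it (a point fixed in the world has none). Each returns a list of dicts, best first, with "score" (0 to 1); they miss things now and then, are a little off and sometimes report something else, mostly with a low value. They report only what shows in the picture. A call takes as long as a camera call. They do not tell look-alikes from the thing itself.
- cams.boxes_of(picture, thing): "xy" ([column, row] in pixels, amid what is visible of it).
- cams.silhouettes(picture, thing): "mask" (400x640 bool, what is visible of it) and "xy" ([column, row] in pixels, amid what is visible of it).
- cams.pinpoint(picture, thing): "xy" ([column, row] in pixels: a listed point, or the origin of a listed thing).
The state is a dict: "t": time; "q": joint angles; "dq": joint speeds; "joint_torque": joint torques, N m; "tool_pos": TCP position; "orientation": TCP orientation; "force": force on the tool from outside, world axes, zero at the start; "wrist_torque": the same for the moment, N m; "opening": finger opening in m.
Only numpy, scipy, OpenCV 4.12 (cv2) and the standard library are available. Lean on these libraries where they do the work, as an engineer would, in place of code of your own. Each camera call takes 0.05 s, during which the arm holds its last target. There are 200 camera calls.

## Working session

There is one attempt and no reset: what is moved stays moved. The work goes in short steps, Python scripts to look and compute and a tool call to move; the robot and the scene stay as the last step left them, time stands still between calls to the robot, and variables do not carry over. Pictures are saved under pics/ and viewed, about 8 in all and at most 12, crops included, and the job is handed in when it is done.

Besides the shell and the picture viewer there is one more tool, called after "Call:" by a JSON object that holds its "name" and its "arguments", one argument or row to a line. step_arm: Moves the arm, as the interface text tells. Its arguments: {"type":"object","properties":{"deltas":{"type":"array"},"fingers":{"type":"number"},"grip_force":{"type":"number"}},"required":["deltas"]}

```bash
mkdir -p pics
cat > h.py <<'E'
import numpy as np, cv2
from plant import robot, cams
def ray(p,xy):
    E=np.array(p["extrinsics"]);R,t=E[:3,:3],E[:3,3]
    d=R.T@np.array([(xy[0]-p["cx"])/p["fx"],(xy[1]-p["cy"])/p["fy"],1]);return -R.T@t,d
def atz(p,xy,z):
    c,d=ray(p,xy);return c+d*(z-c[2])/d[2]
def tri(obs):
    A=np.zeros((3,3));b=np.zeros(3)
    for p,xy in obs:
        c,d=ray(p,xy);d=d/np.linalg.norm(d);M=np.eye(3)-np.outer(d,d);A+=M;b+=M@c
    return np.linalg.solve(A,b)
def proj(p,X):
    E=np.array(p["extrinsics"]);c=E[:3,:3]@X+E[:3,3];return np.array([c[0]/c[2]*p["fx"]+p["cx"],c[1]/c[2]*p["fy"]+p["cy"]])
def save(p,n): cv2.imwrite("pics/"+n,cv2.cvtColor(p["pixels"],cv2.COLOR_RGB2BGR))
E
cat > a.py <<'E'
from h import *
np.set_printoptions(precision=4,suppress=True)
s=robot.read_state();print({k:np.round(v,4) for k,v in s.items()},robot.hold_point_z)
P={n:cams.read_camera(n) for n in("scene","top")}
for n,p in P.items():save(p,n+"0.png"); E=np.array(p["extrinsics"]); print(n,-E[:3,:3].T@E[:3,3],p["fx"])
for th in["tube_disc_mid","spare_disc_mid","mixer","shaft_seat","ball_level","knob_axis","long_mark","jar","steel_bowl"]:
    D={n:cams.pinpoint(p,th)[:3] for n,p in P.items()}
    print(th,{n:[(np.round(d["xy"],1).tolist(),round(d["score"],2)) for d in v] for n,v in D.items()})
    if all(D.values()): print("   ",tri([(P[n],D[n][0]["xy"]) for n in P]))
E
python3 a.py; python3 -c "
import cv2,numpy as np
a=[cv2.imread('pics/%s0.png'%n) for n in('scene','top')]
cv2.imwrite('pics/both0.png',cv2.resize(np.vstack(a),(480,600),interpolation=cv2.INTER_AREA))"
```

```text
{'t': np.float64(0.0), 'q': array([ 1.0616,  0.1311,  1.4893, -0.    ,  1.523 , -0.0854]), 'dq': array([-0.0001, -0.    , -0.0008, -0.0013,  0.0002,  0.0006]), 'joint_torque': array([ -0.0016, -55.982 , -49.177 ,   0.0768,   0.0349,  -0.0001]), 'tool_pos': array([0.2464, 0.5464, 0.1843]), 'orientation': array([-0.6607, -3.0708,  0.0028]), 'force': array([1.097 , 0.0952, 0.3622]), 'wrist_torque': array([ 0.0421,  0.0114, -0.0589]), 'opening': np.float64(0.0928)} 0.0188
scene [ 1.0436 -0.5864  1.0713] 440.2234676363536
top [ 0.4696 -0.0382  1.1764] 375.2159384384418
tube_disc_mid {'scene': [([445.9, 170.8], 0.78), ([387.5, 140.9], 0.69)], 'top': [([207.6, 139.9], 0.88), ([211.3, 203.5], 0.87), ([305.4, 189.9], 0.33)]}
    [0.789  0.2945 0.0224]
spare_disc_mid {'scene': [([341.1, 119.5], 0.64)], 'top': [([219.3, 266.9], 0.83), ([213.1, 205.2], 0.51)]}
    [0.3984 0.2584 0.001 ]
mixer {'scene': [([313.7, 215.9], 0.7)], 'top': [([328.8, 198.6], 0.64)]}
    [ 0.5984 -0.0867  0.013 ]
shaft_seat {'scene': [([335.6, 189.0], 0.89)], 'top': [([303.2, 191.8], 0.95)]}
    [ 0.6116 -0.0093  0.0766]
ball_level {'scene': [([338.0, 177.5], 0.8), ([390.0, 143.2], 0.46)], 'top': [([305.5, 188.6], 0.61)]}
    [ 0.6155 -0.0144  0.1371]
knob_axis {'scene': [([292.7, 219.3], 0.56)], 'top': [([351.3, 208.1], 0.68)]}
    [ 0.5698 -0.1498  0.0384]
long_mark {'scene': [([304.5, 232.2], 0.87), ([389.2, 144.0], 0.69)], 'top': [([356.7, 188.6], 0.69)]}
    [ 0.6279 -0.1653  0.0544]
jar {'scene': [([349.3, 157.2], 0.81), ([304.9, 231.3], 0.73)], 'top': [([251.4, 219.5], 0.7)]}
    [0.5347 0.1526 0.0096]
steel_bowl {'scene': [([188.5, 263.5], 0.55)], 'top': [([433.2, 251.1], 0.96)]}
    [ 0.4336 -0.4153 -0.0177]
```

View pics/top0.png

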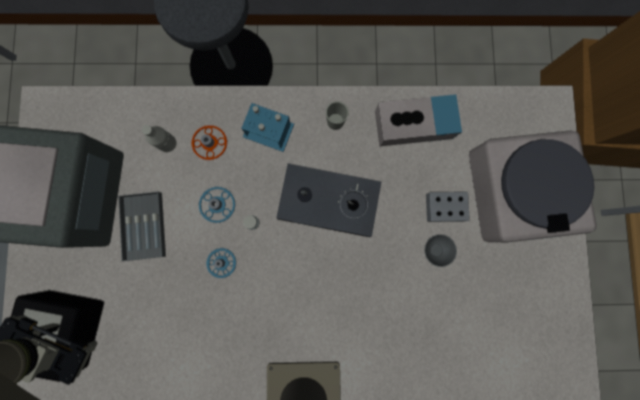

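View pics/scene0.png

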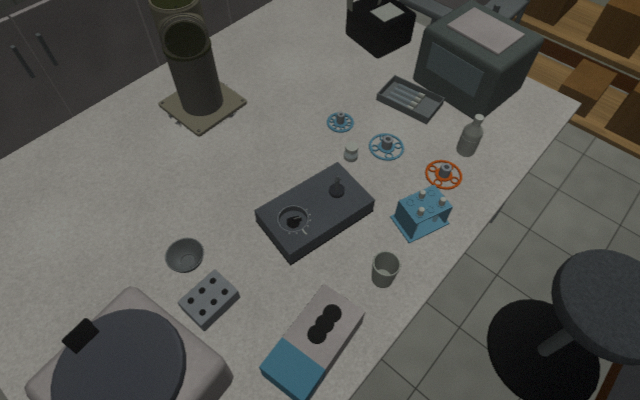

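Top view: orange disc at (209,142), the blue four-hole disc at (217,204), and the six-hole disc at (221,263). The jar is at (252,222), the shaft at (304,194) and the knob at (352,204). In the scene view the target disc is at (387,146).

```bash
cat > b.py <<'E'
from h import *
np.set_printoptions(precision=4,suppress=True)
from scipy.spatial.transform import Rotation as Ro
P={n:cams.read_camera(n) for n in("scene","top","wrist")}
print("disc",tri([(P["scene"],(387.5,140.9)),(P["top"],(213,203.5))]),atz(P["scene"],(387.5,142),.02),atz(P["top"],(214,204),.02))
for th,z in(("shaft_seat",.072),("knob_axis",.06),("long_mark",.06),("jar",0),("ball_level",.117)):
    for n in("scene","top"):
        d=cams.pinpoint(P[n],th)
        if d: print(th,n,atz(P[n],d[0]["xy"],z)[:2])
for n in("scene","top"):
    for d in cams.silhouettes(P[n],"mixer")[:1]:
        print(cv2.minAreaRect(np.argwhere(d["mask"])[:,::-1].astype(np.float32)))
E=np.array(P["wrist"]["extrinsics"]);s=robot.read_state()
print("tool R",Ro.from_rotvec(s["orientation"]).as_matrix(),s["tool_pos"]); print("cam",-E[:3,:3].T@E[:3,3],"axes",E[:3,:3],P["wrist"]["fx"])
E
python3 b.py
```

```text
disc [0.5871 0.2707 0.0264] [0.5862 0.2708 0.02  ] [0.5873 0.2705 0.02  ]
shaft_seat scene [ 0.6174 -0.0178]
shaft_seat top [ 0.6145 -0.0102]
knob_axis scene [ 0.5808 -0.1609]
knob_axis top [ 0.5718 -0.1523]
long_mark scene [ 0.6453 -0.1682]
long_mark top [ 0.6266 -0.1715]
jar scene [0.5319 0.147 ]
jar top [0.5356 0.1551]
ball_level scene [ 0.6044 -0.0064]
ball_level top [ 0.6152 -0.0182]
((315.07598876953125, 210.1176300048828), (66.5731201171875, 112.14525604248047), 57.14427947998047)
((329.1073303222656, 199.77883911132812), (97.29120635986328, 57.6716423034668), 10.954063415527344)
tool R [[-0.9115  0.4112  0.    ]
 [ 0.4112  0.9115 -0.    ]
 [-0.     -0.     -1.    ]] [0.2467 0.5469 0.1853]
cam [0.1708 0.5808 0.3845] axes [[ 0.4106  0.9118  0.0005]
 [ 0.8704 -0.3921  0.2977]
 [ 0.2716 -0.1218 -0.9547]] 276.6684443632223
```

Call:
{"name": "step_arm", "arguments": {
  "deltas": [
    {"offset": [-5.3, -1.4, 0], "roll": 0},
    {"offset": [-5.3, -1.4, 0], "roll": 0},
    {"offset": [-5.3, -1.4, 0], "roll": 0},
    {"offset": [-5.3, -1.4, 0], "roll": 0},
    {"offset": [-5.3, -1.4, 0], "roll": 0},
    {"offset": [-5.3, -1.4, 0], "roll": 0},
    {"offset": [-5.3, -1.4, 0], "roll": 0},
    {"offset": [-5.3, -1.4, 0], "roll": 0},
    {"offset": [0, 0, 0], "roll": -0.141},
    {"offset": [0, 0, 0], "roll": -0.141},
    {"offset": [0, 0, 0], "roll": -0.141},
    {"offset": [0, 0, 0], "roll": 0}
  ],
  "fingers": 9.3,
  "grip_force": 55
}}

```text
t: 3.25
tool_pos: [0.5872, 0.2704, 0.1853]
orientation: [-0.003, -3.141, 0.0]
force: [-0.1, 0.7, 0.0]
opening: 0.093
```

```bash
cat > c.py <<'E'
from h import *
import sys
np.set_printoptions(precision=4,suppress=True)
p=cams.read_camera("wrist");save(p,sys.argv[1]);s=robot.read_state();print(s["t"],s["tool_pos"],s["orientation"],s["force"],s["opening"])
for a in sys.argv[2:]:
    th,z=a.split(":")
    for d in cams.pinpoint(p,th)[:3]: print(th,np.round(d["xy"],1),round(d["score"],2),atz(p,d["xy"],float(z)))
E
python3 c.py w1.png tube_disc_mid:.02 jar:0
python3 - <<'E'
from h import *
p=cams.read_camera("wrist")
for d in cams.silhouettes(p,"tube_disc_mid")[:2]:
    m=d["mask"].astype(np.uint8);c=max(cv2.findContours(m,0,1)[0],key=cv2.contourArea)
    W=np.array([atz(p,x[0],.005)[:2] for x in c],np.float32)
    print(d["score"],cv2.minEnclosingCircle(W),cv2.fitEllipse(W))
E
```

```text
3.3 [0.5871 0.2705 0.1853] [-0.0061 -3.1415  0.0001] [ 0.319  -0.2928 -0.3614] 0.09314427773426533
tube_disc_mid [336.4 289.3] 0.79 [0.7759 0.2969 0.02  ]
tube_disc_mid [316.2 167.2] 0.59 [0.583  0.2664 0.02  ]
jar [233.6 124.2] 0.59 [0.5279 0.1547 0.    ]
0.72 ((0.7810771465301514, 0.29683712124824524), 0.05652187019586563) ((0.7611212730407715, 0.2974996864795685), (0.06559035927057266, 0.11883436888456345), 178.2099609375)
0.6 ((0.5847110152244568, 0.268335223197937), 0.05660596862435341) ((0.5847238302230835, 0.26858434081077576), (0.11052483320236206, 0.11110832542181015), 28.125329971313477)
```

View pics/w1.png

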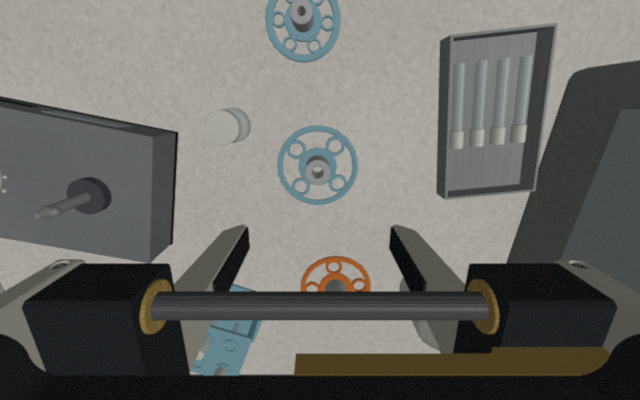

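The wrist view shows the four-hole blue disc at (317,165), centred between the fingers. The orange one is ahead at (336,285) and the jar at (228,126). The circle fit gives centre (0.585, 0.2685) and r = 56.6 mm, which matches the given size. I'll descend and grip.

Call:
{"name": "step_arm", "arguments": {
  "deltas": [
    {"offset": [0.2, -0.2, 4], "roll": 0},
    {"offset": [0, 0, 4], "roll": 0},
    {"offset": [0, 0, 4], "roll": 0},
    {"offset": [0, 0, 3], "roll": 0},
    {"offset": [0, 0, 2], "roll": 0},
    {"offset": [0, 0, 0.6], "roll": 0},
    {"offset": [0, 0, 0], "roll": 0}
  ]
}}

```text
t: 4.38
tool_pos: [0.5856, 0.2687, 0.01]
orientation: [0.002, 3.141, 0.0]
force: [0.2, -0.3, 1.2]
opening: 0.0928
```

Call:
{"name": "step_arm", "arguments": {
  "deltas": [
    {"offset": [0, 0, 0], "roll": 0},
    {"offset": [0, 0, 0], "roll": 0},
    {"offset": [0, 0, 0], "roll": 0},
    {"offset": [0, 0, 0], "roll": 0},
    {"offset": [0, 0, 0], "roll": 0},
    {"offset": [0, 0, 0], "roll": 0}
  ],
  "fingers": 2.5
}}

```text
t: 5.12
tool_pos: [0.5851, 0.2685, 0.0093]
orientation: [-0.001, -3.141, 0.0]
force: [-0.7, 0.6, 0.6]
opening: 0.0378
```

Call:
{"name": "step_arm", "arguments": {
  "deltas": [
    {"offset": [0, 0, 0], "roll": 0},
    {"offset": [0, 0, 0], "roll": 0},
    {"offset": [0, 0, -1], "roll": 0},
    {"offset": [0, 0, -4], "roll": 0},
    {"offset": [0, 0, -5], "roll": 0},
    {"offset": [0, 0, -5], "roll": 0},
    {"offset": [-0.5, -4, -2.5], "roll": 0},
    {"offset": [-0.5, -4.5, 0], "roll": 0},
    {"offset": [-0.5, -4.5, 0], "roll": 0},
    {"offset": [0, -4, 0], "roll": 0},
    {"offset": [0, 0, 0], "roll": 0},
    {"offset": [0, 0, 0], "roll": 0}
  ]
}}

```text
t: 6.62
tool_pos: [0.6002, 0.0988, 0.185]
orientation: [0.002, 3.141, 0.001]
force: [0.5, 0.7, -0.2]
opening: 0.025
```

```bash
python3 c.py w2.png tube_disc_mid:.2 shaft_seat:.072 ball_level:.117 knob_axis:.06 long_mark:.06 mixer:0
```

```text
6.675 [0.6001 0.0993 0.1848] [0.0005 3.1411 0.0007] [ 0.3999 -0.295  -1.1069] 0.025124624719786236
tube_disc_mid [445.9 161.3] 0.97 [0.5528 0.1841 0.2   ]
shaft_seat [227.5 184.2] 0.84 [ 0.605  -0.0086  0.072 ]
shaft_seat [102.9 201.4] 0.39 [ 0.6262 -0.1595  0.072 ]
ball_level [217.1 200.8] 0.71 [ 0.6098 -0.0055  0.117 ]
knob_axis [451.9   5.6] 0.67 [0.4204 0.2336 0.06  ]
knob_axis [104.9 161.2] 0.64 [ 0.5799 -0.1552  0.06  ]
long_mark [103.4 197.9] 0.89 [ 0.6258 -0.1677  0.06  ]
mixer [190.4 161.3] 0.95 [ 0.5918 -0.0821  0.    ]
```

View pics/w2.png

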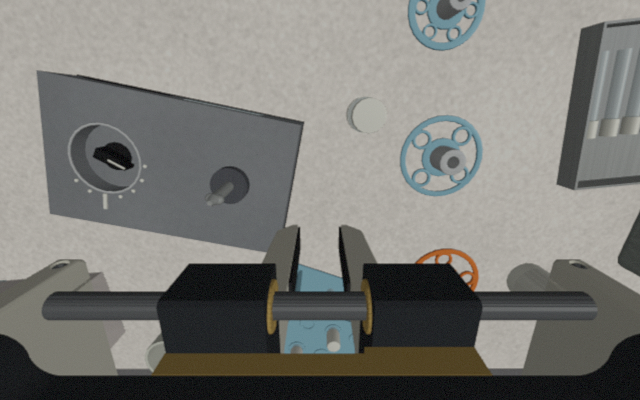

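The wrist view shows an empty gripper at 25 mm opening, with the disc still on the counter at (441,156). The grip probably hadn't closed when I lifted. I'll re-measure the disc and take the mixer geometry from this view at the same time.

```bash
cat > d.py <<'E'
from h import *
np.set_printoptions(precision=4,suppress=True)
def discfit(p):
  for d in cams.silhouettes(p,"tube_disc_mid")[:3]:
    m=d["mask"].astype(np.uint8);c=max(cv2.findContours(m,0,1)[0],key=cv2.contourArea)
    W=np.array([atz(p,x[0],.005)[:2] for x in c],np.float32)
    print(round(d["score"],2),np.round(d["xy"]),cv2.minEnclosingCircle(W),len(c))
E
python3 - <<'E'
from d import *
for n in("wrist","top","scene"):
    p=cams.read_camera(n);print(n);discfit(p)
    if n=="wrist":
        g=p
        for d in cams.pinpoint(p,"tube_disc_mid"):print(d["xy"],atz(p,d["xy"],.02))
        gray=cv2.cvtColor(p["pixels"],cv2.COLOR_RGB2GRAY)
        C=[atz(p,x,.06)[:2] for x in((38,71),(303,122),(285,252),(50,214))]
        print(np.array(C)); print([np.linalg.norm(C[i]-C[(i+1)%4]) for i in range(4)])
        print("well",atz(p,(105.5,159),.06),"mark",atz(p,(105,201),.06))
        m=np.zeros_like(gray)
        cv2.imwrite("pics/crop.png",cv2.resize(cv2.cvtColor(p["pixels"],cv2.COLOR_RGB2BGR)[60:270,30:320],None,fx=2.7,fy=2.7,interpolation=cv2.INTER_CUBIC))
E
```

```text
wrist
0.86 [444. 157.] ((0.5852298736572266, 0.26734283566474915), 0.05717891827225685) 231
0.62 [459. 254.] ((0.7718340158462524, 0.3014729619026184), 0.05586579814553261) 203
0.44 [112. 156.] ((0.5876757502555847, -0.18535536527633667), 0.0272613987326622) 97
[445.6, 159.3] [0.5847 0.267  0.02  ]
[[ 0.4814 -0.2039]
 [ 0.5345  0.0808]
 [ 0.7004  0.0544]
 [ 0.647  -0.2388]]
[np.float64(0.2896122821946701), np.float64(0.16795384687750786), np.float64(0.29800702416007335), np.float64(0.16922496453031624)]
well [ 0.5772 -0.1531  0.06  ] mark [ 0.6297 -0.1658  0.06  ]
top
0.76 [218. 210.] ((0.5737264156341553, 0.2543598711490631), 0.04969777166843414) 98
0.64 [330. 199.] ((0.6003967523574829, -0.0823357105255127), 0.17296448349952698) 306
scene
0.91 [448. 174.] ((0.7894757390022278, 0.29912251234054565), 0.05676368623971939) 153
0.77 [385. 145.] ((0.5878042578697205, 0.2653856575489044), 0.05825851485133171) 87
```

View pics/crop.png

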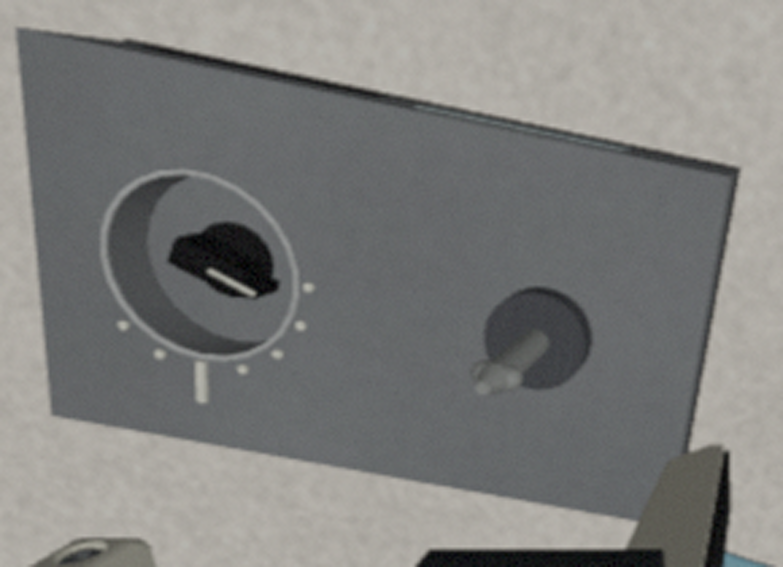

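The disc hasn't moved: it is at (0.585, 0.2675). The pointer on the knob points right and slightly down, about q≈0.4. I'll grip again, closing fully and checking the opening before lifting.

Call:
{"name": "step_arm", "arguments": {
  "deltas": [
    {"offset": [0.5, 5.6, 0], "roll": 0},
    {"offset": [0.5, 5.6, 0], "roll": 0},
    {"offset": [0.5, 5.6, 2], "roll": 0},
    {"offset": [0, 0, 4], "roll": 0},
    {"offset": [0, 0, 4], "roll": 0},
    {"offset": [0, 0, 4], "roll": 0},
    {"offset": [0, 0, 2.5], "roll": 0},
    {"offset": [0, 0, 1], "roll": 0},
    {"offset": [0, 0, 0], "roll": 0}
  ],
  "fingers": 8
}}

```text
t: 8.45
tool_pos: [0.585, 0.2664, 0.0091]
orientation: [-0.001, -3.141, 0.0]
force: [0.4, 0.2, 0.0]
opening: 0.0802
```

Call:
{"name": "step_arm", "arguments": {
  "deltas": [
    {"offset": [0, 0, 0], "roll": 0},
    {"offset": [0, 0, 0], "roll": 0},
    {"offset": [0, 0, 0], "roll": 0},
    {"offset": [0, 0, 0], "roll": 0},
    {"offset": [0, 0, 0], "roll": 0},
    {"offset": [0, 0, 0], "roll": 0},
    {"offset": [0, 0, 0], "roll": 0},
    {"offset": [0, 0, 0], "roll": 0},
    {"offset": [0, 0, 0], "roll": 0},
    {"offset": [0, 0, 0], "roll": 0}
  ],
  "fingers": 0,
  "grip_force": 55
}}

```text
t: 9.7
tool_pos: [0.5851, 0.2665, 0.0093]
orientation: [-0.001, -3.142, 0.0]
force: [-0.9, 0.6, -0.8]
opening: 0.0003
```

It closed on nothing, so the hub isn't between the pads. I'll look.

```bash
python3 c.py w3.png tube_disc_mid:.02
python3 - <<'E'
from d import *
p=cams.read_camera("wrist");discfit(p);print("tcp px",proj(p,robot.read_state()["tool_pos"]))
p=cams.read_camera("scene");save(p,"scene3.png");print("tcp px scene",proj(p,robot.read_state()["tool_pos"]))
a=cv2.imread("pics/w3.png");b=cv2.resize(cv2.imread("pics/scene3.png")[60:220,300:556],(640,400))
cv2.imwrite("pics/m3.png",cv2.resize(np.vstack([a,b]),(480,600)))
E
```

```text
9.75 [0.5852 0.2665 0.0093] [-0.0012 -3.1416 -0.    ] [-0.7778  0.3318  0.6712] 0.0006141370109745607
tube_disc_mid [319.9 223.6] 0.79 [0.5853 0.2669 0.02  ]
0.63 [321. 198.] ((0.5842451453208923, 0.2683172821998596), 0.05682430416345596) 463
tcp px [319.3602 217.8187]
tcp px scene [385.9773 144.8265]
```

View pics/m3.png

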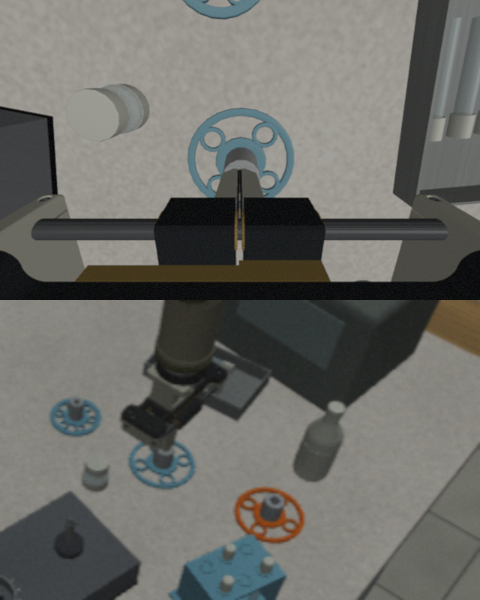

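Run:
```python
from h import *
p=cams.read_camera("wrist");q=cams.read_camera("scene")
for z in(0,.005,.01,.04,.06):print(z,proj(p,np.array([.585,.267,z])),proj(q,np.array([.585,.267,z])))
a=cv2.imread("pics/w3.png")[130:290,240:400];b=cv2.imread("pics/scene3.png")[90:170,345:425]
i=cv2.INTER_CUBIC
cv2.imwrite("pics/m4.png",np.hstack([cv2.resize(a,(400,400),interpolation=i),cv2.resize(b,(400,400),interpolation=i)]))
```

```text
0 [319.95244001 213.15041282] [385.64976166 146.6467587 ]
0.005 [319.97392907 215.49772005] [385.85889762 145.613992  ]
0.01 [319.99637562 217.94961759] [386.06925571 144.57519012]
0.04 [320.1552992  235.30926607] [387.35767951 138.21262489]
0.06 [320.29161855 250.19979398] [388.24248126 133.84324822]
```

View pics/m4.png

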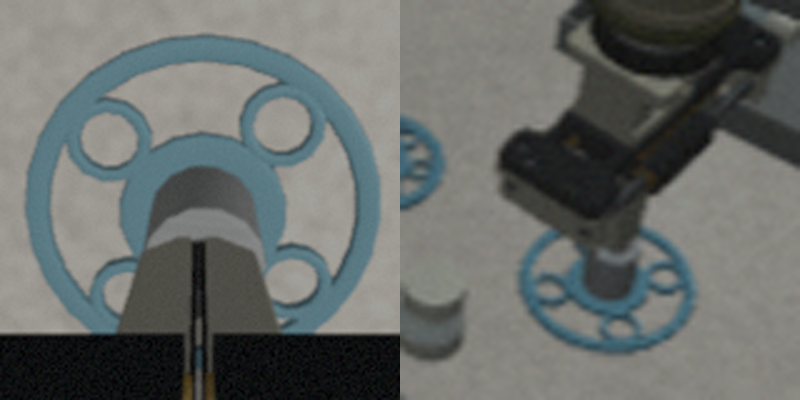

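Both views show the fingertips closed just above the hub's top, although the reported TCP z is 9 mm. The camera scale agrees with the arm's z, so the real tips seem to end about 30 mm short of the reported TCP. I'll open and go down in small steps, watching the force.

Call:
{"name": "step_arm", "arguments": {
  "deltas": [
    {"offset": [0, 0, 0], "roll": 0},
    {"offset": [0, 0, 0], "roll": 0},
    {"offset": [0, 0, 0], "roll": 0},
    {"offset": [0, 0, 0], "roll": 0},
    {"offset": [0, 0, 0], "roll": 0},
    {"offset": [0, 0, 0], "roll": 0},
    {"offset": [0, 0, 0], "roll": 0},
    {"offset": [0, 0, 0.3], "roll": 0},
    {"offset": [0, 0, 0.2], "roll": 0},
    {"offset": [0, 0, 0], "roll": 0}
  ],
  "fingers": 6
}}

```text
t: 11.3
tool_pos: [0.5849, 0.2664, 0.0039]
orientation: [-0.001, -3.141, 0.0]
force: [-0.3, -0.2, 0.1]
opening: 0.0603
```

```bash
python3 c.py w4.png
python3 - <<'E'
from h import *
p=cams.read_camera("wrist");s=robot.read_state()
R=np.diag([-1,1,-1.])
for b in(0,.01,.02,.03,.035,.04,.05):print(b,[proj(p,s["tool_pos"]+R@np.array([.0075,y,-b])).round(1) for y in(-.03,.03)])
q=cams.read_camera("scene")
a=cv2.imread("pics/w4.png")[130:290,240:400];b=q["pixels"][90:170,345:425,::-1]
i=cv2.INTER_CUBIC
cv2.imwrite("pics/m5.png",np.hstack([cv2.resize(a,(400,400),interpolation=i),cv2.resize(b,(400,400),interpolation=i)]))
E
```

```text
11.35 [0.585  0.2664 0.0041] [-0.0012 -3.1412  0.0002] [ 0.3208  1.1839 -0.381 ] 0.060185315368373724
0 [array([280.3, 209. ]), array([358.4, 209. ])]
0.01 [array([278.5, 213.9]), array([360.3, 213.8])]
0.02 [array([276.5, 219.2]), array([362.3, 219.2])]
0.03 [array([274.3, 225.1]), array([364.6, 225.1])]
0.035 [array([273.1, 228.3]), array([365.8, 228.3])]
0.04 [array([271.9, 231.6]), array([367.1, 231.6])]
0.05 [array([269.1, 238.9]), array([369.9, 238.9])]
```

View pics/m5.png

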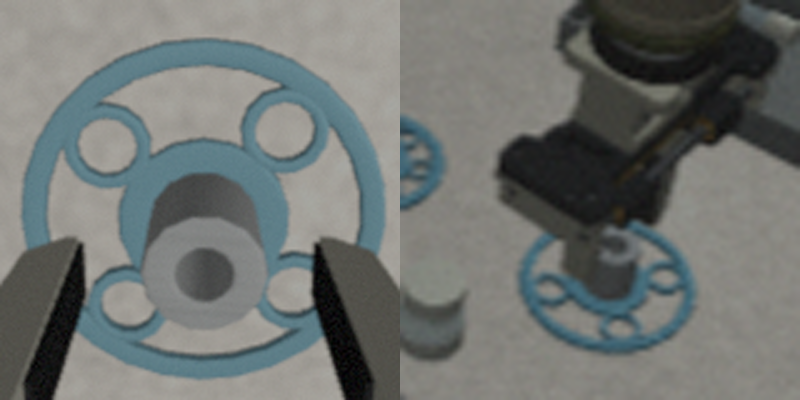

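The fingertips show at rows ≈225 and columns 272/366, about 32 mm short of the reported TCP, so the tips are now near z≈36 mm. I'll go down 22 mm more, then close.

Call:
{"name": "step_arm", "arguments": {
  "deltas": [
    {"offset": [0, 0.1, 0.7], "roll": 0},
    {"offset": [0, 0, 0.7], "roll": 0},
    {"offset": [0, 0, 0.5], "roll": 0},
    {"offset": [0, 0, 0.3], "roll": 0},
    {"offset": [0, 0, 0], "roll": 0}
  ]
}}

```text
t: 12.08
tool_pos: [0.5849, 0.2674, -0.0181]
orientation: [-0.001, -3.141, 0.0]
force: [0.5, -0.4, -0.1]
opening: 0.0599
```

Call:
{"name": "step_arm", "arguments": {
  "deltas": [
    {"offset": [0, 0, 0], "roll": 0},
    {"offset": [0, 0, 0], "roll": 0},
    {"offset": [0, 0, 0], "roll": 0},
    {"offset": [0, 0, 0], "roll": 0},
    {"offset": [0, 0, 0], "roll": 0},
    {"offset": [0, 0, 0], "roll": 0}
  ],
  "fingers": 0,
  "grip_force": 55
}}

```text
t: 12.82
tool_pos: [0.5853, 0.2675, -0.0174]
orientation: [0.001, 3.141, 0.0]
force: [-0.6, -0.1, 1.2]
opening: 0.0338
```

Gripped at 33.8 mm, which matches the hub. I'll lift and move beside the shaft.

Call:
{"name": "step_arm", "arguments": {
  "deltas": [
    {"offset": [0, 0, -1], "roll": 0},
    {"offset": [0, 0, -4], "roll": 0},
    {"offset": [0, 0, -5], "roll": 0},
    {"offset": [0, 0, -5], "roll": 0},
    {"offset": [-0.5, -3.5, -3], "roll": 0},
    {"offset": [-0.7, -4, 0], "roll": 0},
    {"offset": [-0.7, -4, 0], "roll": 0},
    {"offset": [-0.6, -4, 0], "roll": 0},
    {"offset": [0, -3.2, 0], "roll": 0},
    {"offset": [0, 0, 0], "roll": 0},
    {"offset": [0, 0, 0], "roll": 0}
  ]
}}

```text
t: 14.2
tool_pos: [0.6099, 0.0809, 0.1626]
orientation: [0.002, 3.142, 0.001]
force: [0.1, 0.1, -0.7]
opening: 0.0338
```

```bash
python3 c.py w5.png shaft_seat:.072 ball_level:.117 knob_axis:.06 long_mark:.06
python3 - <<'E'
from h import *
p=cams.read_camera("wrist")
for d in cams.pinpoint(p,"tube_disc_mid")[:2]:print(d, atz(p,d["xy"],.20))
E
```

```text
14.25 [0.6099 0.0813 0.1625] [0.0004 3.1415 0.0006] [-0.3291  0.0808 -0.8738] 0.03363276167727467
shaft_seat [237.4 181.1] 0.62 [ 0.6049 -0.0078  0.072 ]
ball_level [225.9 199.2] 0.91 [ 0.6102 -0.0063  0.117 ]
knob_axis [104.3 154.6] 0.78 [ 0.5779 -0.1546  0.06  ]
long_mark [105.6 199.9] 0.8 [ 0.6304 -0.1653  0.06  ]
{'xy': [316.6, 239.8], 'score': 0.77} [0.60949268 0.07960645 0.2       ]
```

View pics/w5.png

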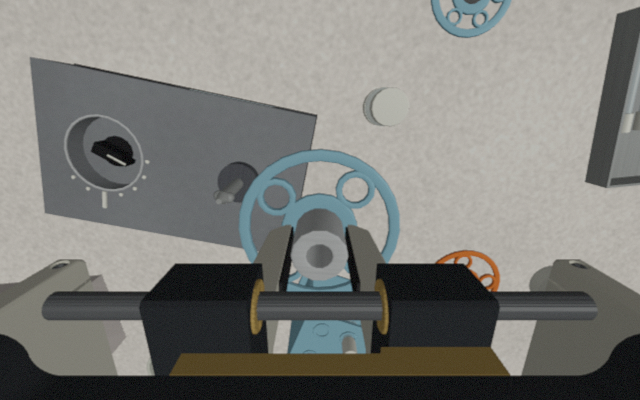

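The disc is held. The hub shows at (319,251), the shaft foot at (237,181) and the shaft tip near (216,200). I'll check the tip by projection.

Run:
```python
from h import *
p=cams.read_camera("wrist")
for X in((.605,-.007),(.6075,-.007),(.610,-.006)):print(X,[proj(p,np.array([*X,z])).round(1) for z in(.072,.117,.131)])
g=p["pixels"][165:215,195:265,::-1]
i=cv2.resize(g,(700,500),interpolation=cv2.INTER_CUBIC)
cv2.imwrite("pics/m6.png",i)
```

```text
(0.605, -0.007) [array([237.8, 181.2]), array([224.3, 193.9]), array([219.1, 198.7])]
(0.6075, -0.007) [array([238. , 183.4]), array([224.5, 196.5]), array([219.4, 201.4])]
(0.61, -0.006) [array([239.2, 185.7]), array([225.9, 199. ]), array([220.8, 204.1])]
```

View pics/m6.png

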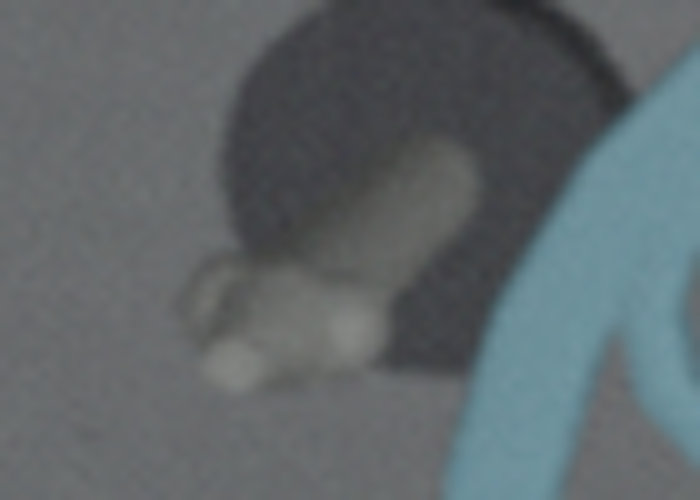

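The tip is at (218.3,201.5) and the balls' midpoint at (223.4,196.4), so the shaft is at about (0.6075, −0.008). I'll move over it and lower to just above the balls.

Call:
{"name": "step_arm", "arguments": {
  "deltas": [
    {"offset": [0.2, -3, 0], "roll": 0},
    {"offset": [0, -3.3, 0], "roll": 0},
    {"offset": [0, -2.5, 0], "roll": 0},
    {"offset": [0, 0, 1], "roll": 0},
    {"offset": [0, 0, 2], "roll": 0},
    {"offset": [0, 0, 1.5], "roll": 0},
    {"offset": [0, 0, 0.5], "roll": 0},
    {"offset": [0, 0, 0.4], "roll": 0},
    {"offset": [0, 0, 0], "roll": 0}
  ]
}}

```text
t: 15.72
tool_pos: [0.608, -0.0074, 0.1084]
orientation: [0.001, 3.141, -0.0]
force: [-0.4, -1.0, -1.4]
opening: 0.0338
```

```bash
python3 c.py w6.png
python3 - <<'E'
from h import *
q=cams.read_camera("scene")
b=q["pixels"][140:220,285:385,::-1];a=cv2.imread("pics/w6.png")[130:290,220:420]
i=cv2.INTER_CUBIC
cv2.imwrite("pics/m7.png",np.hstack([cv2.resize(a,(400,320),interpolation=i),cv2.resize(b,(400,320),interpolation=i)]))
E
```

```text
15.775 [ 0.6083 -0.0074  0.1088] [ 0.0009  3.1409 -0.0001] [ 0.474  -0.1955 -0.0536] 0.03390677136183633
```

View pics/m7.png

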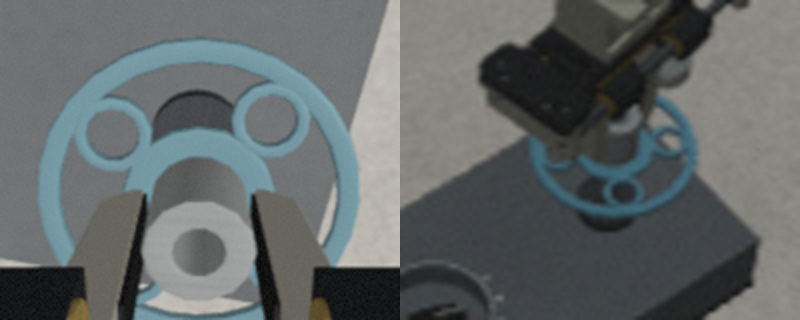

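No contact force, and the disc sits over the boss. I'll keep going down in small steps, watching force.

Call:
{"name": "step_arm", "arguments": {
  "deltas": [
    {"offset": [0, 0, 0.2], "roll": 0},
    {"offset": [0, 0, 0.2], "roll": 0},
    {"offset": [0, 0, 0.2], "roll": 0},
    {"offset": [0, 0, 0.2], "roll": 0}
  ]
}}

```text
t: 16.32
tool_pos: [0.6085, -0.0079, 0.1018]
orientation: [0.001, 3.14, -0.001]
force: [-5.9, -1.2, 15.5]
opening: 0.0337
```

Call:
{"name": "step_arm", "arguments": {
  "deltas": [
    {"offset": [0, 0, 0.2], "roll": 0},
    {"offset": [0, 0, 0.2], "roll": 0},
    {"offset": [0, 0, 0.2], "roll": 0}
  ]
}}

```text
t: 16.7
tool_pos: [0.6075, -0.0078, 0.0944]
orientation: [-0.001, -3.141, 0.001]
force: [-3.6, -1.4, 1.3]
opening: 0.0338
```

The balls were forced in at 15 N and then dropped to 1 N of drag. A sideways force of −3.6 N in x remains, so I'll ease over a little and continue.

Call:
{"name": "step_arm", "arguments": {
  "deltas": [
    {"offset": [0.1, -0.05, 0.3], "roll": 0},
    {"offset": [0, 0, 0.4], "roll": 0},
    {"offset": [0, 0, 0.5], "roll": 0},
    {"offset": [0, 0, 0.5], "roll": 0}
  ]
}}

```text
t: 17.2
tool_pos: [0.6073, -0.008, 0.0775]
orientation: [0.001, 3.141, 0.0]
force: [-4.1, 0.5, 5.5]
opening: 0.0339
```

Call:
{"name": "step_arm", "arguments": {
  "deltas": [
    {"offset": [0, 0, 0.5], "roll": 0},
    {"offset": [0, 0, 0.5], "roll": 0},
    {"offset": [0, 0, 0.4], "roll": 0},
    {"offset": [0, 0, 0.2], "roll": 0}
  ]
}}

```text
t: 17.7
tool_pos: [0.6069, -0.008, 0.0607]
orientation: [-0.001, -3.141, -0.0]
force: [-0.0, 0.2, -0.4]
opening: 0.0337
```

Call:
{"name": "step_arm", "arguments": {
  "deltas": [
    {"offset": [0, 0, 0.2], "roll": 0},
    {"offset": [0, 0, 0.2], "roll": 0},
    {"offset": [0, 0, 0], "roll": 0}
  ]
}}

```text
t: 18.08
tool_pos: [0.6064, -0.0079, 0.0567]
orientation: [-0.001, -3.14, -0.0]
force: [0.6, 0.2, -6.2]
opening: 0.034
```

The −6 N is the balls pulling the hub down (the snap). I'll press on until it meets the shoulder.

Call:
{"name": "step_arm", "arguments": {
  "deltas": [
    {"offset": [0, 0, 0.2], "roll": 0},
    {"offset": [0, 0, 0.15], "roll": 0},
    {"offset": [0, 0, 0], "roll": 0}
  ]
}}

```text
t: 18.45
tool_pos: [0.6073, -0.0081, 0.0545]
orientation: [0.001, 3.141, -0.0]
force: [-1.0, 0.2, 2.2]
opening: 0.0332
```

Call:
{"name": "step_arm", "arguments": {
  "deltas": [
    {"offset": [0, 0, 0.15], "roll": 0},
    {"offset": [0, 0, 0], "roll": 0}
  ]
}}

```text
t: 18.7
tool_pos: [0.6076, -0.0081, 0.0545]
orientation: [0.001, 3.14, -0.0]
force: [-7.0, 0.5, 13.7]
opening: 0.0333
```

It is seated: z holds at 0.0545 while the force rises to 14 N, and the implied underside is 72.5 mm against an expected 72 mm. I'll release, lift, and move back over the knob's side for a look.

Call:
{"name": "step_arm", "arguments": {
  "deltas": [
    {"offset": [0, 0, -0.25], "roll": 0},
    {"offset": [0, 0, 0], "roll": 0},
    {"offset": [0, 0, 0], "roll": 0},
    {"offset": [0, 0, 0], "roll": 0},
    {"offset": [0, 0, 0], "roll": 0}
  ],
  "fingers": 6
}}

```text
t: 19.32
tool_pos: [0.6068, -0.008, 0.0546]
orientation: [-0.001, -3.141, -0.0]
force: [-0.1, 1.1, 0.1]
opening: 0.06
```

Call:
{"name": "step_arm", "arguments": {
  "deltas": [
    {"offset": [0, 0, -2], "roll": 0},
    {"offset": [0, 0, -4], "roll": 0},
    {"offset": [0, 0, -4], "roll": 0},
    {"offset": [0.5, -4, -1], "roll": 0},
    {"offset": [1, -5, 0], "roll": 0},
    {"offset": [1.3, -5.5, 0], "roll": 0},
    {"offset": [0, 0, 0], "roll": 0},
    {"offset": [0, 0, 0], "roll": 0}
  ],
  "fingers": 2.8
}}

```text
t: 20.32
tool_pos: [0.5792, -0.1529, 0.166]
orientation: [0.003, 3.14, 0.0]
force: [0.5, -0.1, -0.0]
opening: 0.0282
```

```bash
python3 c.py w8.png knob_axis:.06 long_mark:.06 shaft_seat:.072 tube_disc_mid:.092 speed_knob:.058
python3 - <<'E'
from h import *
p=cams.read_camera("wrist");print(robot.read_state()["q"])
for d in cams.silhouettes(p,"speed_knob")[:2]:print(d["xy"],d["score"],d["mask"].sum())
a=p["pixels"][:,:,::-1].copy(); c=proj(p,np.array([.579,-.1545,.058])).astype(int);print(c)
x0,y0=max(c[0]-64,0),max(c[1]-70,0)
z=cv2.resize(a[y0:y0+140,x0:x0+128],None,fx=4.2,fy=4.2,interpolation=cv2.INTER_CUBIC)
z=cv2.convertScaleAbs(z,alpha=1.4,beta=10)
q=cams.read_camera("scene")["pixels"][140:220,300:345,::-1]
print(x0,y0);cv2.imwrite("pics/m8.png",np.hstack([z,cv2.resize(q,(262,z.shape[0]),interpolation=cv2.INTER_CUBIC)]))
E
```

```text
20.375 [ 0.5793 -0.1522  0.1658] [0.0007 3.1405 0.0002] [ 0.7809  0.1278 -0.0832] 0.02814440981686262
knob_axis [316.4 182.4] 0.85 [ 0.58   -0.1561  0.06  ]
long_mark [307.3 221.9] 0.79 [ 0.629  -0.1672  0.06  ]
tube_disc_mid [456.8 215.5] 0.97 [ 0.6078 -0.0067  0.092 ]
[-3.42208625e-01  1.36607718e-01  1.51870260e+00  6.91900010e-05
  1.48632382e+00 -1.91384496e+00]
[315.5, 177.0] 0.73 734
[316 181]
252 111Traceback (most recent call last):
  File "c.py", line 7, in <module>
    for d in cams.pinpoint(p,th)[:3]: print(th,np.round(d["xy"],1),round(d["score"],2),atz(p,d["xy"],float(z)))
             ~~~~~~~~~~~~~^^^^^^
ValueError: it knows: ball_level, jar, knob_axis, long_mark, mixer, shaft_seat, spare_disc_mid, steel_bowl, tube_disc_mid
```

View pics/m8.png

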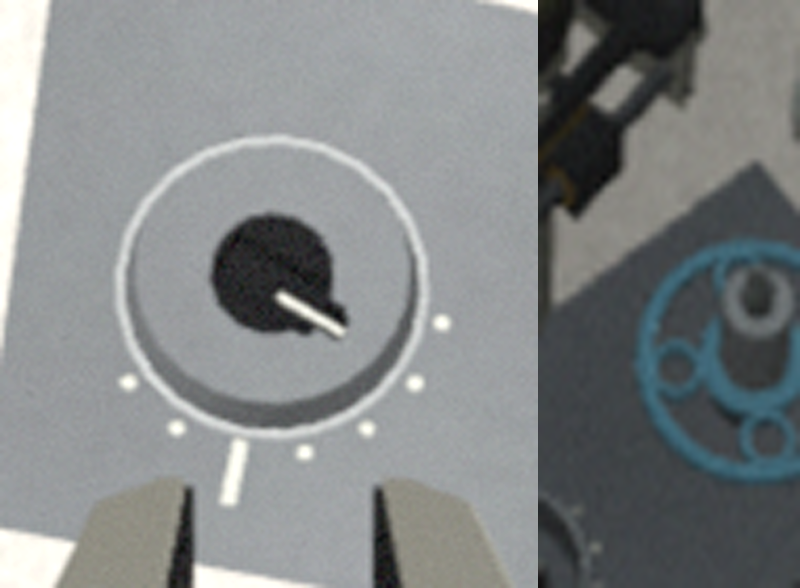

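The disc shows low on the boss in the scene crop. The well's centre is at (316.6,179.5), the pointer line runs (318.2,181.2)→(334.1,190.3), and the mark (309.1,216.2)→(306.3,231.2).

```bash
cat > k.py <<'E'
from h import *
np.set_printoptions(precision=4,suppress=True)
def mixer(p):
    pass
E
python3 - <<'E'
from h import *
np.set_printoptions(precision=4,suppress=True)
p=cams.read_camera("wrist")
w=atz(p,(316.6,179.5),.06)[:2];a=atz(p,(318.2,181.2),.058)[:2];b=atz(p,(334.1,190.3),.058)[:2];m1=atz(p,(309.1,216.2),.06)[:2];m2=atz(p,(306.3,231.2),.06)[:2]
ang=lambda v:np.degrees(np.arctan2(v[1],v[0]))
print("well",w,"line",a,b,ang(b-a),ang(b-w),"mark mid",(m1+m2)/2,ang(m2-m1),ang((m1+m2)/2-w),np.linalg.norm((m1+m2)/2-w))
s=np.array([.6072,-.008]);print("shaft-well",np.linalg.norm(s-w),ang(s-w)-90)
E
```

```text
well [ 0.5759 -0.1552] line [ 0.5784 -0.1534] [ 0.5893 -0.135 ] 59.395064489034475 56.413508232499396 mark mid [ 0.6305 -0.166 ] -10.367970655227035 -11.114257146892687 0.05565532775799579
shaft-well 0.15052494119384444 -12.008621710730068
```

Call:
{"name": "step_arm", "arguments": {
  "deltas": [
    {"offset": [0.1, -0.3, 0], "roll": 0.1767},
    {"offset": [0, 0, 0], "roll": 0.1767},
    {"offset": [0, 0, 0], "roll": 0.1767},
    {"offset": [0, 0, 0], "roll": 0.1767},
    {"offset": [0, 0, 0], "roll": 0.1767},
    {"offset": [0, 0, 0], "roll": 0.1767},
    {"offset": [0, 0, 0], "roll": 0.1767},
    {"offset": [0, 0, 0], "roll": 0.1767},
    {"offset": [0, 0, 0], "roll": 0.1767},
    {"offset": [0, 0, 0], "roll": 0.1767},
    {"offset": [0, 0, 0], "roll": 0.1767},
    {"offset": [0, 0, 0], "roll": 0.1767}
  ]
}}

```text
t: 22.28
tool_pos: [0.5778, -0.1558, 0.1648]
orientation: [-2.746, -1.526, 0.0]
force: [0.0, -0.5, 0.5]
opening: 0.0279
```

Call:
{"name": "step_arm", "arguments": {
  "deltas": [
    {"offset": [0, 0, 3], "roll": 0},
    {"offset": [0, 0, 3], "roll": 0},
    {"offset": [0, 0, 0], "roll": 0},
    {"offset": [0, 0, 0], "roll": 0}
  ]
}}

```text
t: 22.78
tool_pos: [0.5784, -0.1561, 0.106]
orientation: [2.741, 1.534, 0.001]
force: [0.9, 0.3, 0.1]
opening: 0.0282
```

```bash
python3 c.py w9.png knob_axis:.06 long_mark:.06 tube_disc_mid:.092
python3 - <<'E'
from h import *
from scipy.spatial.transform import Rotation as Ro
np.set_printoptions(precision=4,suppress=True)
p=cams.read_camera("wrist");s=robot.read_state();R=Ro.from_rotvec(s["orientation"]).as_matrix()
print("tool x yaw",np.degrees(np.arctan2(R[1,0],R[0,0])),s["q"])
g=cv2.cvtColor(p["pixels"],cv2.COLOR_RGB2GRAY);m=(g>125).astype(np.uint8)
# bright things within 75 mm of the knob axis, on the panel plane
n,l,st,c=cv2.connectedComponentsWithStats(m)
for i in range(1,n):
    X=atz(p,c[i],.06)[:2]-[.5783,-.1553]
    if 3<st[i,4]<400 and np.hypot(*X)<.075:
        q=np.argwhere(l==i)[:,::-1].astype(np.float32);W=np.array([atz(p,x,.06)[:2] for x in q],np.float32)
        v=cv2.fitLine(W,cv2.DIST_L2,0,.01,.01).ravel()[:2]
        print(st[i],c[i].round(1),"r",np.hypot(*X).round(4),"az",np.degrees(np.arctan2(X[1],X[0])).round(1),"line",np.degrees(np.arctan2(v[1],v[0])).round(1),"int",g[l==i].max())
E
```

```text
22.825 [ 0.5789 -0.1563  0.1067] [2.7399 1.5334 0.0025] [ 0.1989 -0.4998 -0.4425] 0.028039885508041432
knob_axis [317.4 197.8] 0.59 [ 0.5777 -0.1548  0.06  ]
long_mark [371.1 180.3] 0.76 [ 0.6285 -0.1662  0.06  ]
tool x yaw 58.46374520946583 [-0.3494  0.1753  1.5847  0.      1.3796  0.2011]
[315 146   6   6  26] [317.4 148.2] r 0.0463 az 58.6 line -39.9 int 177
[295 150   5   5  21] [296.8 152.1] r 0.0466 az 81.8 line 31.8 int 177
[336 151   5   5  23] [338.  152.8] r 0.046 az 35.1 line -69.4 int 177
[352 163   6   5  25] [354.6 165. ] r 0.0457 az 11.4 line -26.7 int 177
[315 174   3  22  44] [316.5 184.5] r 0.0129 az 63.0 line 59.0 int 170
[364 199   6   5  20] [366.5 201.2] r 0.0461 az -35.8 line 42.5 int 178
[359 217   5   5  19] [360.8 219.2] r 0.0468 az -59.1 line -85.6 int 178
[299 231  41   9  99] [319.2 236.2] r 0.0396 az -119.2 line -27.0 int 150
```

The dot pattern and the long mark put the knob's axis at ≈(0.578, −0.1555) and the mark's azimuth at ≈ −11.7°. The pointer line is at 59° and the tool at 58.5°, so they are aligned. I'll go down into the well.

Call:
{"name": "step_arm", "arguments": {
  "deltas": [
    {"offset": [0, 0, 3], "roll": 0},
    {"offset": [0, 0, 2.5], "roll": 0},
    {"offset": [0, 0, 1.5], "roll": 0},
    {"offset": [0, 0, 1], "roll": 0},
    {"offset": [0, 0, 0.6], "roll": 0},
    {"offset": [0, 0, 0.4], "roll": 0},
    {"offset": [0, 0, 0], "roll": 0}
  ]
}}

```text
t: 23.9
tool_pos: [0.578, -0.156, 0.015]
orientation: [2.741, 1.534, 0.0]
force: [-0.3, -0.3, -0.4]
opening: 0.028
```

Call:
{"name": "step_arm", "arguments": {
  "deltas": [
    {"offset": [0, 0, 0], "roll": 0},
    {"offset": [0, 0, 0], "roll": 0},
    {"offset": [0, 0, 0], "roll": 0},
    {"offset": [0, 0, 0], "roll": 0}
  ],
  "fingers": 0,
  "grip_force": 15
}}

```text
t: 24.4
tool_pos: [0.5769, -0.1554, 0.0151]
orientation: [-2.74, -1.534, 0.002]
force: [-6.2, 2.8, 5.2]
opening: 0.0137
```

Gripped at 13.7 mm, which matches the 14 mm bar. I'll shift 1 mm to relieve the side load and turn 1.225 rad clockwise.

Call:
{"name": "step_arm", "arguments": {
  "deltas": [
    {"offset": [0, -0.1, 0], "roll": 0},
    {"offset": [0, 0, 0], "roll": 0.1225},
    {"offset": [0, 0, 0], "roll": 0.1225},
    {"offset": [0, 0, 0], "roll": 0.1225},
    {"offset": [0, 0, 0], "roll": 0.1225},
    {"offset": [0, 0, 0], "roll": 0.1225},
    {"offset": [0, 0, 0], "roll": 0.1225},
    {"offset": [0, 0, 0], "roll": 0.1225},
    {"offset": [0, 0, 0], "roll": 0.1225},
    {"offset": [0, 0, 0], "roll": 0.1225},
    {"offset": [0, 0, 0], "roll": 0.1225},
    {"offset": [0, 0, 0], "roll": 0}
  ]
}}

```text
t: 25.9
tool_pos: [0.5767, -0.1549, 0.0151]
orientation: [-3.124, 0.321, 0.001]
force: [-4.4, 3.8, 4.9]
opening: 0.0139
```

```bash
cat > k.py <<'E'
from h import *
from scipy.spatial.transform import Rotation as Ro
np.set_printoptions(precision=4,suppress=True)
p=cams.read_camera("wrist");s=robot.read_state();R=Ro.from_rotvec(s["orientation"]).as_matrix()
print(s["t"],s["tool_pos"],s["force"],s["opening"],"tool x yaw",np.degrees(np.arctan2(R[1,0],R[0,0])))
g=cv2.cvtColor(p["pixels"],cv2.COLOR_RGB2GRAY);m=(g>125).astype(np.uint8)
n,l,st,c=cv2.connectedComponentsWithStats(m);dots=[]
for i in range(1,n):
    X=atz(p,c[i],.06)[:2]-[.5778,-.1553];r=np.hypot(*X)
    if 3<st[i,4]<400 and r<.07:
        q=np.argwhere(l==i)[:,::-1].astype(np.float32);W=np.array([atz(p,x,.058 if r<.03 else .06)[:2] for x in q],np.float32)
        v=cv2.fitLine(W,cv2.DIST_L2,0,.01,.01).ravel()[:2]
        print(st[i],c[i].round(1),W.mean(0),"r",r.round(4),"az",np.degrees(np.arctan2(X[1],X[0])).round(1),"line",np.degrees(np.arctan2(v[1],v[0])).round(1))
E
python3 k.py
```

```text
25.95 [ 0.5767 -0.1549  0.0151] [-4.116   3.1578  5.1218] 0.013739874366195955 tool x yaw -11.62547629476383
[255 146   3   3   4] [256.2 147. ] [ 0.6437 -0.1336] r 0.0694 az 18.3 line 44.5
[244 158   5   3   7] [245.7 159.1] [ 0.6383 -0.1259] r 0.0673 az 25.9 line 51.4
[244 164   2   3   4] [244.8 164.8] [ 0.6353 -0.1245] r 0.0653 az 28.2 line 1.3
[247 165   2   3   5] [247.6 166.2] [ 0.6342 -0.1258] r 0.0636 az 27.6 line -35.3
[283 175   8   8  58] [286.6 178.4] [ 0.6228 -0.1458] r 0.046 az 11.9 line 10.4
[347 175   9   8  58] [350.9 178.4] [ 0.6153 -0.182 ] r 0.046 az -35.5 line 85.8
[258 178   3   2   5] [258.8 178.6] [ 0.6259 -0.1301] r 0.0543 az 27.6 line 60.5
[257 193   9   8  57] [260.7 196.3] [ 0.6153 -0.1284] r 0.0462 az 35.7 line 88.4
[373 192   9   8  53] [376.8 195.7] [ 0.6019 -0.1951] r 0.0466 az -58.8 line 64.1
[317 210   4  32 124] [318.5 225.2] [ 0.5894 -0.1576] r 0.0128 az -11.5 line -11.8
[242 218   8   8  55] [245.6 221.2] [ 0.6018 -0.1152] r 0.0467 az 59.0 line -45.6
[239 245   9   8  51] [243.1 248.6] [ 0.5843 -0.1085] r 0.0472 az 82.1 line -15.6
[348 310   2   3   6] [348.5 311. ] [ 0.5247 -0.1649] r 0.054 az -169.8 line -9.1
[347 314   3  19  41] [348.3 323.5] [ 0.5144 -0.163 ] r 0.0638 az -173.1 line -11.6
[289 316   1  13  13] [289. 322.] [ 0.5239 -0.1234] r 0.0626 az 149.4 line -13.5
```

The pointer line is at −11.8°. The symmetric dot pairs put the mark at −11.6° to −11.8°. I'll release and rise straight up.

Call:
{"name": "step_arm", "arguments": {
  "deltas": [
    {"offset": [-0.1, 0, 0], "roll": 0},
    {"offset": [0, 0, 0], "roll": 0},
    {"offset": [0, 0, 0], "roll": 0},
    {"offset": [0, 0, 0], "roll": 0},
    {"offset": [0, 0, -1], "roll": 0},
    {"offset": [0, 0, -2], "roll": 0},
    {"offset": [0, 0, -4], "roll": 0},
    {"offset": [0, 0, -4], "roll": 0},
    {"offset": [0, 0, -4], "roll": 0},
    {"offset": [0, 0, 0], "roll": 0},
    {"offset": [0, 0, 0], "roll": 0}
  ],
  "fingers": 2.8
}}

```text
t: 27.32
tool_pos: [0.5761, -0.1553, 0.1657]
orientation: [3.125, -0.321, 0.002]
force: [-0.4, 0.3, -1.3]
opening: 0.0277
```

```bash
python3 k.py
python3 - <<'E'
from h import *
np.set_printoptions(precision=4,suppress=True)
w=cams.read_camera("wrist");q=cams.read_camera("scene")
for p in(w,q):
    for th,z in(("long_mark",.06),("knob_axis",.06),("tube_disc_mid",.092)):
        print(th,[(np.round(d["xy"],1),round(d["score"],2),atz(p,d["xy"],z)) for d in cams.pinpoint(p,th)[:2]])
a=cams.pinpoint(w,"tube_disc_mid");b=cams.pinpoint(q,"tube_disc_mid")
if a and b:print("disc tri",[tri([(w,a[0]["xy"]),(q,x["xy"])]) for x in b])
E
```

```text
27.375 [ 0.5755 -0.1551  0.1644] [-0.3719  0.3941 -0.3296] 0.028322158219347648 tool x yaw -11.720858887316705
[300 142   5   4  18] [301.8 143.5] [ 0.6229 -0.1461] r 0.046 az 11.5 line 80.3
[333 142   5   4  17] [335.1 143.4] [ 0.6156 -0.1818] r 0.0462 az -35.1 line -88.2
[286 151   5   5  19] [287.8 153.1] [ 0.6158 -0.1287] r 0.0464 az 35.0 line -46.6
[347 151   5   5  18] [349.1 152.9] [ 0.6022 -0.195 ] r 0.0466 az -58.4 line 28.1
[318 162   2  17  34] [318.5 170. ] [ 0.5897 -0.1579] r 0.0127 az -12.3 line -11.7
[277 166   5   4  15] [279.3 167.3] [ 0.6021 -0.1156] r 0.0466 az 58.5 line 77.9
[275 181   5   5  16] [277.3 183.1] [ 0.5847 -0.1088] r 0.047 az 81.6 line 37.2
long_mark [(array([319.1, 132.4]), 0.95, array([ 0.63  , -0.1668,  0.06  ]))]
knob_axis [(array([321.7, 181.2]), 0.82, array([ 0.5761, -0.1587,  0.06  ]))]
tube_disc_mid [(array([263.2, 169.2]), 0.19, array([ 0.6087, -0.1052,  0.092 ]))]
long_mark [(array([306. , 233.2]), 0.84, array([ 0.6362, -0.1662,  0.06  ]))]
knob_axis [(array([341.1, 119.4]), 0.69, array([0.4363, 0.2156, 0.06  ]))]
tube_disc_mid [(array([340.4, 181.2]), 0.96, array([0.6073, 0.0068, 0.092 ])), (array([445. , 166.9]), 0.67, array([0.7964, 0.2467, 0.092 ]))]
disc tri [array([ 0.6709, -0.1353,  0.2938]), array([ 0.8239, -0.2358,  0.6592])]
```

Run:
```python
from h import *
q=cams.read_camera("scene")
d=max(cams.silhouettes(q,"tube_disc_mid"),key=lambda d:-abs(d["xy"][0]-340)-abs(d["xy"][1]-183))
c=max(cv2.findContours(d["mask"].astype(np.uint8),0,1)[0],key=cv2.contourArea)
for z in(.077,.082,.1):print(z,cv2.minEnclosingCircle(np.array([atz(q,x[0],z)[:2] for x in c],np.float32)))
print(robot.close_job())
```

```text
0.077 ((0.6096482872962952, -0.009367098100483418), 0.057405710220336914)
0.082 ((0.6118306517601013, -0.012268878519535065), 0.05711754783987999)
0.1 ((0.6196871399879456, -0.022715259343385696), 0.056080155074596405)
the job is handed in; nothing more can be done
None
```

The four-hole disc is on the mixer shaft, hub up and seated on the shoulder. The speed knob's pointer lines up with the long mark, and the job was handed in at about 27.5 s of the 72 s, with the gripper open and clear.

**Disc:**
- It took about 15 N to pass the balls, then a few newtons of drag. Near the bottom the balls pulled it down with about 6 N.
- It then stopped hard at 14 N with its underside at 72.5 mm, against 72 mm expected.
- In the last scene image, the rim fitted at seated height gives a radius of 57.4 mm centred at (0.610, −0.009), within 3 mm of the shaft.

**Knob:** I gripped the bar at 13.7 mm and turned it about 70° clockwise. After letting go, the pointer reads −11.7° and the mark −11.7° (from the panel dots).

**What went wrong or disagreed:**
- **Missed grasps:** The first two attempts at the disc closed on nothing. The fingertips really end about 32 mm short of the reported tool point, so I corrected for that. The disc had not moved.
- **Noisy check:** In the final check the trained network put the disc's middle about 15 mm off in y in the scene view, and found it only with a low score in the wrist view. I relied on the rim fit and the contact height instead.
- **Other objects:** The six-hole disc, the jar and the bowl were never touched, but I did not measure their positions again at the end.

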